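Slide a thin serving strip off the cutting block and lay it in the tray

ROBOT

A 7-joint arm with a two-finger parallel gripper is mounted at the origin on the work surface. World frame = base frame: x ahead of the robot, y to its left, z up, the work surface at z = 0. Lengths are in m, angles in rad, forces in N, time in s.
With the tool pointing down it reaches from about 0.35 to 0.9 m from the base axis. Payload 19.9 kg.
Tool frame: the origin (TCP) lies between the finger pads; the fingertips stand 19 mm ahead of it and the grasp point (between the pads) is the TCP; z points along the fingers, y is the direction in which the jaws open and shut (so a half turn about z gives the same grasp; the last joint's range is limited). The gripper opens to 94 mm and grips with 3 to 60 N. Pads are 16 mm wide; open, the fingers measure 119 mm over their backs; the gripper's body (75 mm by 177 mm) begins 78 mm behind the grasp point.
Start: joints at [-1.244, 0.417, -0.01, 1.614, 0.005, 1.111, -0.053], TCP at [0.225, 0.583, 0.224] pointing down, gripper open.
Joint ranges: [-2.81, 2.81], [-0.39, 2.02], [-1.27, 1.25], [0.06, 2.57], [-1.19, 4.33], [0.19, 2], [-2.82, 2.82]. Speed limits (rad/s): [1.89, 1.89, 2.39, 2.39, 3.01, 3.01, 3.01].

INTERFACE

Orientations are given as a 3x3 rotation matrix whose columns are the frame's x, y, z axes.
In Python, from rig import robot gives the robot as it stands. Calls block until the motion is done:
- robot.move_ptp(position, orientation): joint-space move of the TCP to a pose.
- robot.move_linear(position, velocity=0.15, frame=None, threshold=None): straight line of the TCP; frame=None keeps the orientation; velocity is the mean speed in m/s. With threshold (N) it stops when the force on the tool has changed by that much, and returns True; else False.
- robot.goto_joints(angles): joint-space move.
- robot.gripper_to(opening): finger opening in m; the grip force is fixed at half the most; returns when the fingers have stopped.
- robot.pause(seconds).
- robot.ik(position, orientation): joint angles nearest the present ones, or None.
- robot.get_state(): the state.
- robot.grab_frame(name): name is "side" or "top" or "wrist"; returns the picture (480x640x3 uint8, red, green, blue); there is no depth.
- robot.camera_info(name): a dict with "fx", "fy", "cx", "cy" (pixels), "rvec" (rotation vector, rad) and "tvec" (3), from world to camera coordinates, as OpenCV has them. Camera axes: x right, y down, z forward; pixel columns grow to the right and rows downward; lengths in m; the calibration is good to about 2 mm. A picture is of the moment at which its call begins: read the wrist's pose just before it. camera_info takes no time and is no camera call; for the wrist camera it gives the pose at the moment of the call.
A pose or a line that the arm cannot do raises robot.PlanningError and nothing moves.
- robot.sign_off(): hands the job in, once; it reports no verdict.
The state is a dict: "time": time; "qpos": joint angles; "joint_vel": joint speeds; "effort": joint torques, N m; "ee_pos": TCP position; "tool_rot": TCP orientation; "force": force on the tool from outside, world axes, zero at the start; "moment": the same for the moment, N m; "opening": finger opening in m.
Only numpy, scipy, OpenCV 4.12 (cv2) and the standard library are available. Lean on these libraries where they do the work, as an engineer would, in place of code of your own. Each camera call takes 0.05 s, during which the arm holds its last target.

TASK

Two thin wooden serving strips lie flat on the thick white cutting block, too flat to grip there. Slide the longer one over the block until about 50 mm of its end sticks out past the block's edge, pinch it by that overhanging end, lay it gently flat in the shallow steel tray and let go of it. Leave the shorter strip on the block where it is.

Things in the scene. Friction and masses are not known exactly. Their poses are not given: they have to be found in the camera images.
- strip: the longer of two thin plain wooden serving strips: 160 mm long (its y axis), 45 mm wide (its x axis), 3 mm thick, about 30 g, symmetric end for end; origin at the centre of its underside. It lies flat on the block, its length roughly across the block towards the tray (within 0.12 rad of the block's y axis), and slides easily: a closed gripper's tips pressed on it from above with a few newtons drag it along by friction. It tips off if its centre passes the block's edge.
- short_strip: the other wooden strip, to be left: same look, width and thickness but 95 mm long (its y axis); origin at the centre of its underside. It lies on the same block beside the long one, either one nearer to the robot.
- block: thick white plastic cutting block, square, 260 mm (x) by 260 mm (y), 50 mm high, fixed to the bench; origin at the centre of its underside, on the bench. It stands left or right of the robot's middle line, turned at most 0.15 rad, with one of its y faces towards the tray, which is on the other side of the middle line; at least 90 mm of free bench lies between the two.
- tray: shallow open dark steel oven tray, square, 280 mm (x) by 280 mm (y) outside, 30 mm high, walls and floor 4 mm thick (8 mm wide rim), fixed to the bench; origin at the centre of its underside. Empty; turned at most 0.15 rad.
Mind the look-alikes: they are no part of the job. Leave any black or purple look-alike of the strip alone.

How it is judged:
By the outcome, as a careful person would: the job done as asked, in the order asked, and still so for the second after the job is handed in, with the robot touching nothing.
It also fails if it takes over 48 s, if anything falls off the work surface, if the arm or the gripper's body presses on something with over 40 N, if the wrist force passes 120 N, or if a joint passes its speed limit or range.

## Working session

There is one attempt and no reset: what is moved stays moved. The work goes in short steps, each a Python script; the robot and the scene stay as the last script left them, time stands still between calls to the robot, and variables do not carry over. Pictures are saved under pics/ and viewed, and the job is handed in when it is done.

```bash
ls; mkdir -p pics; python3 - <<'E'
from rig import robot
import cv2
for n in ("top","side","wrist"):
    i=robot.camera_info(n); im=robot.grab_frame(n)
    cv2.imwrite(f"pics/a_{n}.png",im[:,:,::-1]); print(n,i)
s=robot.get_state();print(s["time"],s["ee_pos"],s["tool_rot"],s["force"])
E
```

```text
pics
top {'fx': 490.9855962431795, 'fy': 490.9855962431795, 'cx': 314.21302067247325, 'cy': 237.99228206990557, 'rvec': array([ 2.20066506e+00, -2.17516921e+00, -1.22416081e-03]), 'tvec': array([0.16579458, 0.4580441 , 1.10865103])}
side {'fx': 528.9686467423172, 'fy': 528.9686467423172, 'cx': 327.0806644005498, 'cy': 237.28211307296976, 'rvec': array([ 2.44041358, -0.09448044,  0.04871097]), 'tvec': array([-0.47244707,  0.16972574,  1.12680553])}
wrist {'fx': 383.20582971754476, 'fy': 383.20582971754476, 'cx': 322.73055334080425, 'cy': 234.90314479126354, 'rvec': array([-2.38606331, -1.63568581, -0.23809395]), 'tvec': array([-0.62383331, -0.028358  ,  0.39177942])}
0.15 [0.22521171 0.582717   0.22397209] [[-9.32762182e-01  3.60492233e-01 -2.48903314e-04]
 [ 3.60492305e-01  9.32761732e-01 -9.21970406e-04]
 [-1.00195684e-04 -9.49706857e-04 -9.99999544e-01]] [ 0.84557459  0.647013   -0.40018245]
```

View pics/a_top.png

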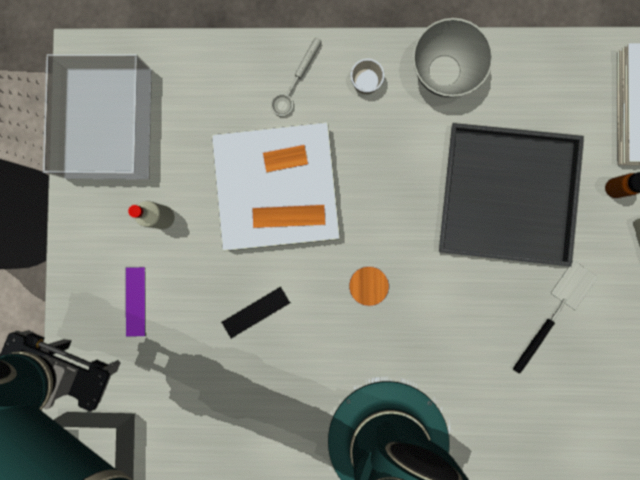

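View pics/a_side.png

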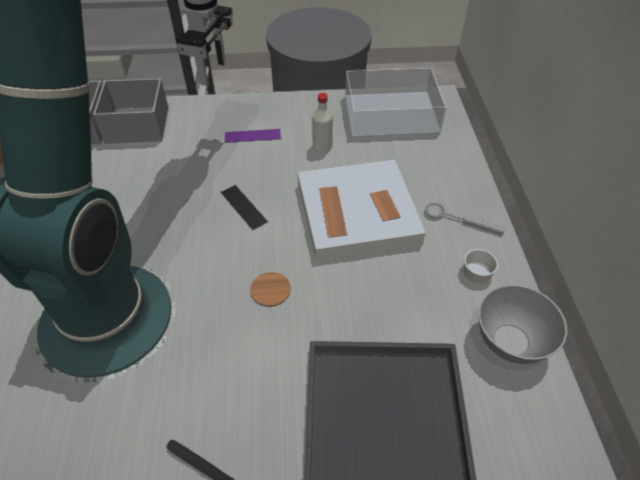

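View pics/a_wrist.png

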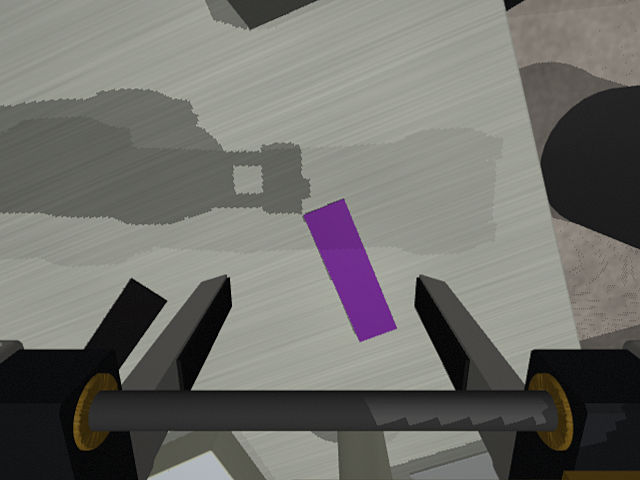

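The top view shows the block at about px (277,187), with the long strip at (289,216) and the short strip at (286,158). The tray is at (511,195). The round wooden disc and the black and purple strips are distractors. Next I'll measure.

```bash
cat > h.py <<'E'
import numpy as np, cv2
def ray(info,uv,z):
    K=np.array([[info['fx'],0,info['cx']],[0,info['fy'],info['cy']],[0,0,1]])
    R=cv2.Rodrigues(np.array(info['rvec']))[0]; t=np.array(info['tvec'])
    C=-R.T@t; uv=np.atleast_2d(uv).astype(float)
    d=(R.T@np.linalg.inv(K)@np.c_[uv,np.ones(len(uv))].T).T
    return C+d*((z-C[2])/d[:,2])[:,None]
def rect(info,mask,z):
    """largest contours -> list of (centre, sizes(long,short), long axis angle) on plane z"""
    out=[]
    for c in sorted(cv2.findContours(mask,cv2.RETR_EXTERNAL,cv2.CHAIN_APPROX_NONE)[0],key=cv2.contourArea,reverse=True)[:5]:
        if cv2.contourArea(c)<60: continue
        p=ray(info,c[:,0],z)[:,:2]
        (cx,cy),(w,h),a=cv2.minAreaRect((p*1000).astype(np.float32))
        if w<h: w,h,a=h,w,a+90
        a=np.radians((a+90)%180-90)
        out.append((cx/1000,cy/1000,w,h,a))
    return out
def wood(im):
    h=cv2.cvtColor(im,cv2.COLOR_RGB2HSV)
    return cv2.morphologyEx(cv2.inRange(h,(5,110,90),(25,255,255)),cv2.MORPH_OPEN,np.ones((3,3)))
E
python3 - <<'E'
from rig import robot
from h import *
np.set_printoptions(precision=4,suppress=True)
for n in("top","side"):
    im=cv2.imread(f"pics/a_{n}.png")[:,:,::-1].copy(); i=robot.camera_info(n)
    print(n,"wood");[print(np.array(r)) for r in rect(i,wood(im),.053)]
    hsv=cv2.cvtColor(im,cv2.COLOR_RGB2HSV)
    pt=(230,187) if n=="top" else (360,180)
    print(im[pt[1],pt[0]], im[150,200] )
    b=im.min(2); 
    m=((b>195)*255).astype(np.uint8)
    m=cv2.morphologyEx(m,cv2.MORPH_OPEN,np.ones((5,5)))
    print("white");[print(np.array(r)) for r in rect(i,m,.05)[:3]]
    m=((im.max(2)<75)*255).astype(np.uint8)
    m=cv2.morphologyEx(m,cv2.MORPH_OPEN,np.ones((5,5)))
    print("dark");[print(np.array(r)) for r in rect(i,m,.03)[:5]]
E
```

```text
top wood
[  0.5025   0.2273 157.615   42.8712  -1.5154]
[ 0.3519  0.05   83.7222 83.2886 -0.4532]
[ 0.6303  0.2364 92.8662 43.6057 -1.3674]
[200 206 211] [175 180 165]
white
[  0.569    0.2587 252.8037 252.0655  -1.456 ]
[ 0.8038  0.0582 37.598  35.8279 -1.5701]
dark
[  0.5581  -0.2642 287.9174 287.8998   1.4727]
[  0.0732   0.7252 328.78   305.5964   0.0275]
[  0.0138  -0.015  299.9777 169.2926  -1.5433]
[  0.5043   0.8357 249.2827 112.4344   0.0339]
[  0.1326   0.6803 123.8659 105.3161  -0.429 ]
side wood
[ 0.3538  0.0115 80.2054 78.987  -0.0736]
[  0.5035   0.2249 152.9956  38.7767  -1.5171]
[ 0.6311  0.2345 89.0088 39.6972 -1.3754]
[179 185 194] [116 118 116]
white
dark
[ -0.0777   0.0873 522.1915 277.0396  -1.183 ]
[ -0.2565   0.5885 493.28   255.767   -1.3017]
[ -0.3998   1.1168 668.5374 276.6954  -1.2746]
[  0.5633  -0.253  273.9204 251.545   -0.0898]
[  0.5134   0.8638 320.0684 233.0817  -0.0838]
```

```bash
cat >> h.py <<'E'
def R(yaw,flip=False):
    y=np.array([np.cos(yaw),np.sin(yaw),0.])*(-1 if flip else 1); z=np.array([0,0,-1.])
    return np.c_[np.cross(y,z),y,z]
E
python3 - <<'E'
from rig import robot
from h import *
np.set_printoptions(precision=4,suppress=True)
P=(0.503,0.2265)
for f in(0,1):
    print(f,[robot.ik(p,R(w,f)) for p,w in (((*P,.25),.055),((.508,.1,.07),.055),((.55,-.32,.03),-.098))])
i=robot.camera_info("top"); im=cv2.imread("pics/a_top.png")
for r in (225,216,205): print(r, im[r,324:346].tolist())
print(ray(i,[[338,216],[340,216]],.05))
E
```

```text
0 [array([-0.819 ,  0.2756,  0.4105,  1.7811, -0.1216,  1.1097, -0.3131]), array([-0.6416,  0.4809,  0.4773,  2.013 , -0.3274,  0.7216,  0.0929]), array([-0.1617,  0.9248,  0.9634,  1.7328, -0.8997,  0.9922,  1.0572])]
1 [array([-0.4128,  0.264 , -0.0791,  1.7675,  0.023 ,  1.111 ,  2.6972]), array([ 0.5756,  0.7228, -1.0864,  1.9743,  0.7998,  0.9548,  2.2767]), array([-0.2153,  1.002 ,  1.0765,  1.7343, -1.0095,  1.0678, -2.0157])]
225 [[167, 175, 183], [182, 185, 184], [205, 201, 194], [209, 205, 197], [210, 206, 198], [208, 203, 196], [210, 204, 198], [209, 204, 197], [211, 205, 199], [211, 208, 200], [210, 204, 198], [210, 206, 198], [207, 204, 195], [183, 184, 177], [129, 139, 135], [105, 114, 113], [102, 110, 108], [102, 112, 109], [107, 115, 112], [130, 142, 138], [159, 171, 168], [165, 177, 172]]
216 [[74, 118, 178], [146, 158, 174], [202, 199, 193], [209, 205, 197], [210, 205, 198], [210, 205, 197], [210, 205, 198], [209, 203, 196], [210, 205, 199], [211, 206, 199], [212, 206, 199], [209, 205, 197], [185, 186, 180], [137, 147, 143], [107, 118, 117], [107, 118, 113], [108, 117, 114], [123, 133, 129], [147, 158, 156], [163, 177, 174], [167, 179, 176], [165, 178, 175]]
205 [[146, 166, 191], [202, 200, 197], [210, 206, 198], [211, 206, 198], [208, 204, 195], [211, 206, 198], [209, 204, 198], [210, 205, 197], [209, 204, 197], [210, 206, 199], [206, 201, 195], [178, 177, 170], [123, 131, 127], [102, 112, 109], [102, 111, 108], [110, 121, 117], [129, 141, 138], [159, 172, 167], [165, 176, 173], [162, 177, 173], [163, 178, 173], [163, 177, 172]]
[[0.5037 0.118  0.05  ]
 [0.5038 0.1137 0.05  ]]
```

```bash
python3 - <<'E'
from rig import robot
from h import *
np.set_printoptions(precision=4,suppress=True)
P=(0.503,0.2265)
robot.move_ptp((*P,.16),R(.055)); robot.gripper_to(0.0)
robot.move_linear((*P,.085),velocity=.12)
f0=robot.get_state(); print(f0["time"],f0["force"],f0["opening"],f0["ee_pos"])
hit=robot.move_linear((*P,.062),velocity=.02,threshold=4)
s=robot.get_state(); print(hit,s["time"],s["force"],s["ee_pos"])
cv2.imwrite("pics/b_side.png",robot.grab_frame("side")[:,:,::-1])
E
```

```text
4.0167 [-0.6224  0.0172  1.0258] 0.00018838121088920107 [0.5034 0.2266 0.0855]
True 4.725 [-2.1344 -0.3267 11.4324] [0.503  0.2265 0.0723]
```

View pics/b_side.png

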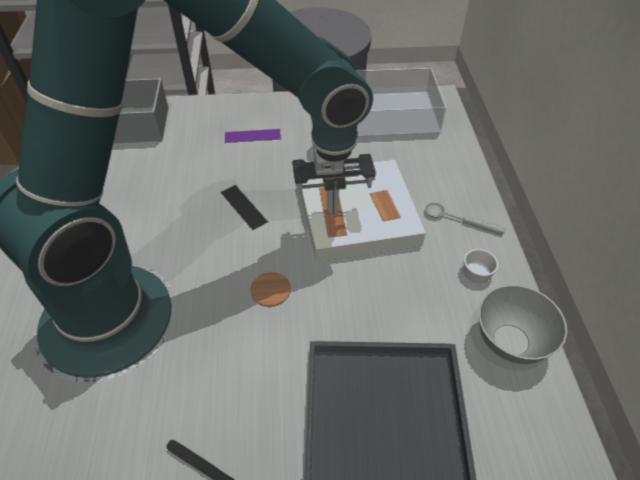

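Contact came at TCP z = 0.0723, which matches the expected 0.053 + 0.019. The side view shows the closed tips on the long strip at about px (335,208). Now I'll slide it.

```bash
python3 - <<'E'
from rig import robot
from h import *
np.set_printoptions(precision=4,suppress=True)
d=np.array([.0554,-.9985]); P=np.array([.503,.2265]); z=.072
for L in (.015,.055,.075):
    robot.move_linear((*(P+d*L),z),velocity=.05)
    s=robot.get_state(); print(L,s["time"],s["force"],s["ee_pos"])
    if s["force"][2]>25: z+=.0004
    if s["force"][2]<4: z-=.0006
    cv2.imwrite(f"pics/c_{L}.png",robot.grab_frame("side")[:,:,::-1])
im=robot.grab_frame("side")
[print(np.array(r)) for r in rect(robot.camera_info("side"),wood(im),.053)]
E
```

```text
0.015 5.225 [-0.1664 -2.851   8.6867] [0.5044 0.2111 0.0723]
0.055 6.225 [-0.0673 -0.2585  8.1302] [0.5066 0.1717 0.0723]
0.075 6.825 [-1.1355 -2.6867  9.3899] [0.5077 0.1512 0.0723]
[ 0.3548 -0.0066 76.1101 40.4904  0.061 ]
[ 0.6313  0.2346 89.0089 39.173  -1.3754]
[ 0.5152  0.1079 66.2613 39.8907  1.4976]
[ 0.3462  0.0404 61.779  21.2266  0.2063]
[ 0.4901  0.1895 62.6795 11.8085  1.4985]
```

View pics/c_0.075.png

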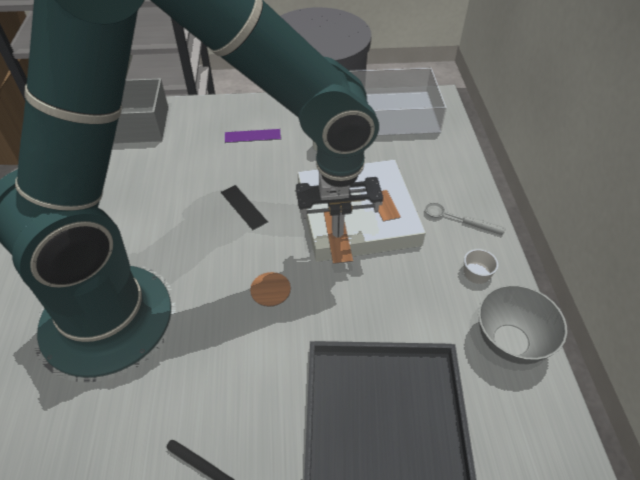

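The strip slid with the tips and its end now overhangs the edge at about px (340,262). It has turned a little. I'll lift clear and measure.

```bash
python3 - <<'E'
from rig import robot
from h import *
np.set_printoptions(precision=4,suppress=True)
p=robot.get_state()["ee_pos"]
robot.move_linear((p[0],p[1],.12),velocity=.12)
robot.move_ptp((.5,-.06,.2),R(-.06)); robot.gripper_to(.09)
for n in("top","side"):
    im=robot.grab_frame(n); cv2.imwrite(f"pics/d_{n}.png",im[:,:,::-1])
    print(n);[print(np.array(r)) for r in rect(robot.camera_info(n),wood(im),.053)]
print(robot.get_state()["time"])
E
```

```text
top
[  0.5079   0.1514 158.8753  45.4861  -1.5267]
[ 0.3519  0.05   83.7184 83.2886 -0.4532]
[ 0.6304  0.2364 92.9143 43.4738 -1.3726]
side
[ 0.3538  0.0115 80.2054 78.987  -0.0736]
[ 0.6303  0.2433 73.6523 39.4239 -1.4135]
[ 0.5124  0.0848 42.0212 25.2834 -0.073 ]
[ 0.5095  0.1238 38.5906 11.7196 -0.0727]
9.875
```

View pics/d_top.png

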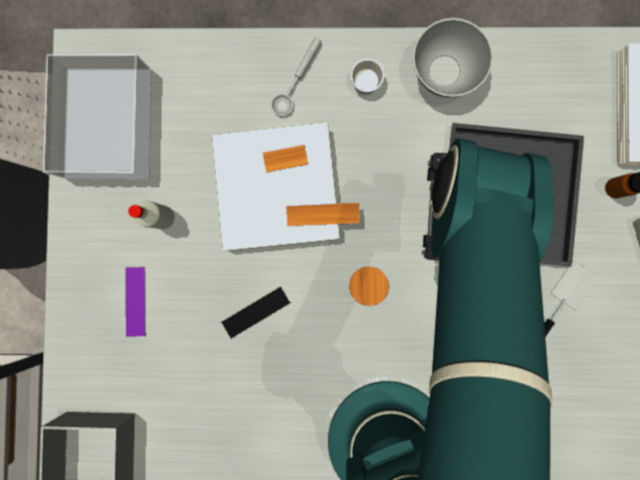

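View pics/d_side.png

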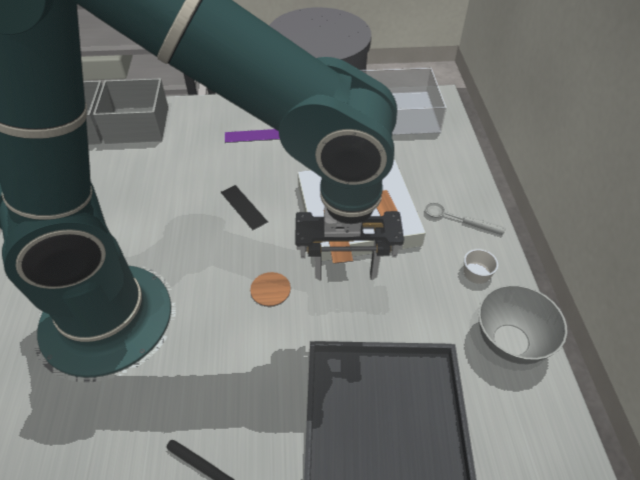

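The strip is at (0.508, 0.151) with yaw 0.044 rad. Its end is at column 360 and the block edge at about column 336.6, so the overhang is close to 50 mm. The short strip hasn't moved. Next I'll pinch the end across its width.

```bash
python3 - <<'E'
from rig import robot
from h import *
np.set_printoptions(precision=4,suppress=True)
G=(.5104,.0960)
robot.move_ptp((*G,.13),R(.044))
robot.move_linear((*G,.0665),velocity=.08)
robot.gripper_to(0.0)
s=robot.get_state(); print(s["time"],s["opening"],s["force"],s["ee_pos"])
robot.move_linear((*G,.11),velocity=.05)
s=robot.get_state(); print(s["time"],s["opening"],s["force"],s["moment"])
for n in("side","wrist"): cv2.imwrite(f"pics/e_{n}.png",robot.grab_frame(n)[:,:,::-1])
E
```

```text
12.325 0.043948495781902415 [ 0.1757 -0.4342 -0.4164] [0.5104 0.096  0.0665]
13.3417 0.04405334444255118 [-0.0502 -0.5129 -0.5934] [-0.0821  0.0594  0.033 ]
```

View pics/e_side.png

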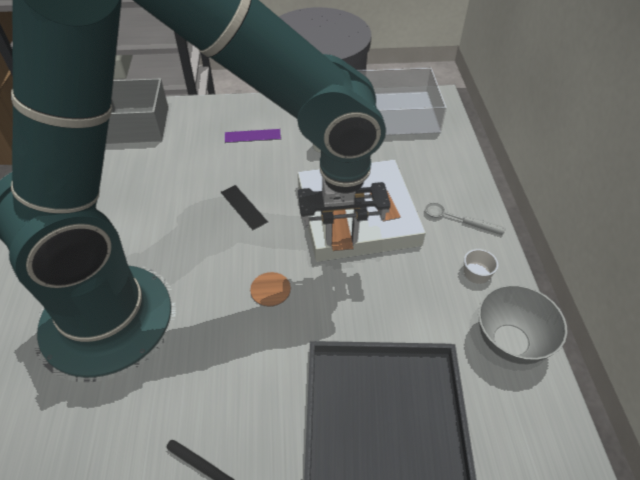

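View pics/e_wrist.png

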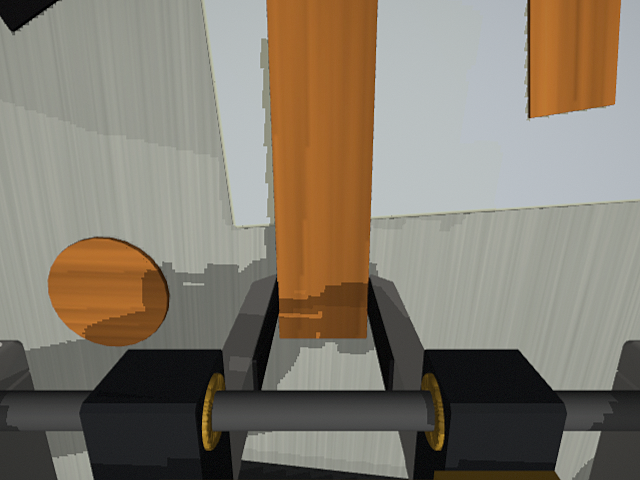

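```bash
python3 - <<'E'
from rig import robot
from h import *
np.set_printoptions(precision=4,suppress=True)
i=robot.camera_info("wrist"); im=cv2.imread("pics/e_wrist.png")[:,:,::-1].copy(); m=wood(im)
Rm=cv2.Rodrigues(i['rvec'])[0]
for r in (10,60,120,180,240,270,330):
    x=np.where(m[r,255:390])[0]+255; w=x.max()-x.min()+1
    Z=i['fx']*.045/w
    # depth along camera z
    c=np.array([(x.mean()-i['cx'])/i['fx'],(r-i['cy'])/i['fy'],1])*Z
    print(r,x.min(),x.max(),Rm.T@(c-i['tvec']))
E
```

```text
10 267 376 [0.5029 0.2225 0.0926]
60 269 375 [0.5039 0.2036 0.0936]
120 271 373 [0.505  0.1794 0.0943]
180 274 371 [0.5063 0.1531 0.0932]
240 276 369 [0.5076 0.1244 0.0939]
270 277 368 [0.5083 0.1092 0.0943]
330 279 366 [0.5097 0.0767 0.0951]
```

The strip is held level, with top heights of about 0.093–0.095 over its whole length. Now to the tray.

```bash
python3 - <<'E'
from rig import robot
from h import *
np.set_printoptions(precision=4,suppress=True)
G=(.5104,.0960); T=(.5545,-.317)
robot.move_linear((*G,.16),velocity=.12)
robot.move_linear((*T,.15),velocity=.14,frame=R(-.098))
cv2.imwrite("pics/f_top.png",robot.grab_frame("top")[:,:,::-1])
robot.move_linear((*T,.04),velocity=.08)
s=robot.get_state(); print(s["time"],s["opening"],s["force"])
print(robot.move_linear((*T,.0225),velocity=.015,threshold=2.5))
s=robot.get_state(); print(s["time"],s["opening"],s["force"],s["ee_pos"])
for n in("side","wrist"): cv2.imwrite(f"pics/g_{n}.png",robot.grab_frame(n)[:,:,::-1])
E
```

```text
18.7 0.04397461770821085 [ 0.8786 -0.3841 -0.4032]
True
19.725 0.04410935749446982 [-1.3167  0.2006  7.2871] [ 0.5544 -0.317   0.0234]
```

View pics/g_side.png

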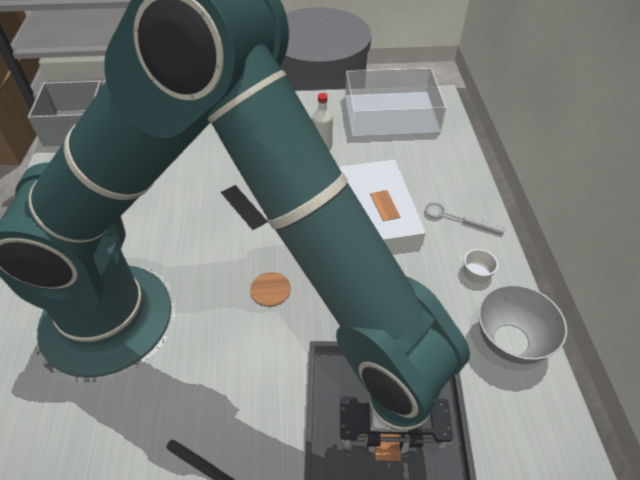

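View pics/g_wrist.png

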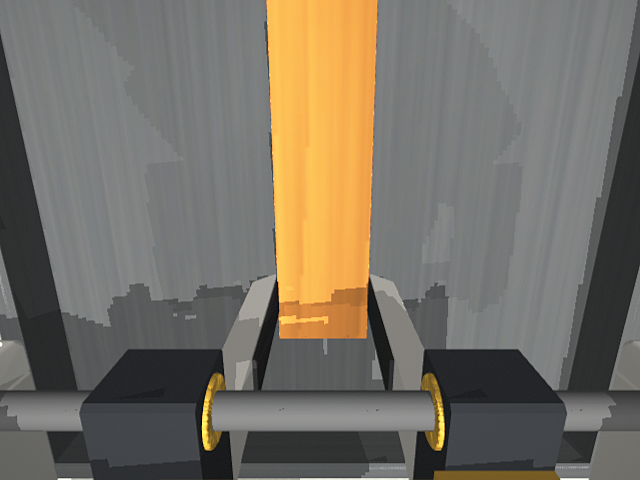

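The tips are on the tray floor (TCP z = 0.0234) and the strip sits inside the tray, about 2 mm above the floor and well clear of the walls. I'll release it.

```bash
python3 - <<'E'
from rig import robot
from h import *
np.set_printoptions(precision=4,suppress=True)
T=(.5545,-.317)
robot.move_linear((*T,.0236),velocity=.02)
robot.gripper_to(.07)
robot.move_linear((*T,.13),velocity=.1)
robot.move_ptp((.45,0.02,.25),R(-.02)); robot.pause(.2)
for n in("top","side"):
    im=robot.grab_frame(n); cv2.imwrite(f"pics/h_{n}.png",im[:,:,::-1])
    print(n)
    for z in(.007,.053): print(z);[print(np.array(r)) for r in rect(robot.camera_info(n),wood(im),z)]
s=robot.get_state();print(s["time"],s["force"])
E
```

```text
top
0.007
[  0.5574  -0.2771 129.415   47.4158   1.4767]
[ 0.3484  0.0502 87.3259 81.0634  0.1493]
[ 0.6394  0.2408 96.8894 45.2729 -1.3726]
0.053
[  0.5517  -0.2603 124.1054  45.4705   1.4767]
[ 0.3513  0.0536 83.7431 77.7375  0.1493]
[ 0.6304  0.2364 92.9143 43.4155 -1.3726]
side
0.007
[  0.5607  -0.2621 157.9143  44.6333   1.475 ]
[ 0.3509  0.0436 84.2024 82.9233 -0.0736]
[ 0.6419  0.278  94.0511 41.6755 -1.3754]
0.053
[  0.5537  -0.2797 150.4183  42.5146   1.475 ]
[ 0.3538  0.0115 80.2054 78.987  -0.0736]
[ 0.631   0.2348 89.5866 39.6972 -1.3754]
23.5833 [-0.6159  0.07    1.0257]
```

View pics/h_top.png

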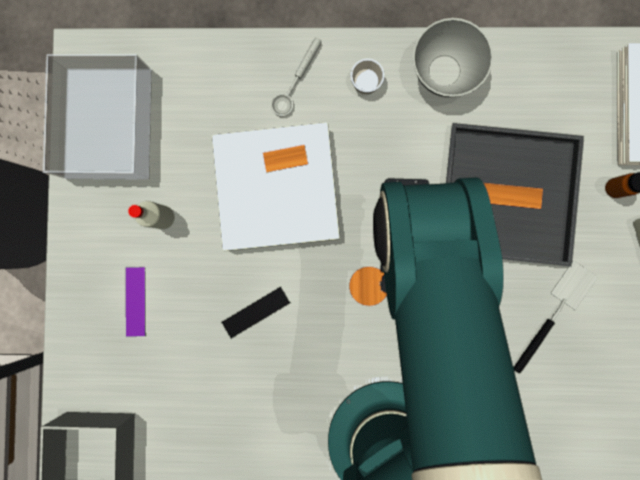

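View pics/h_side.png

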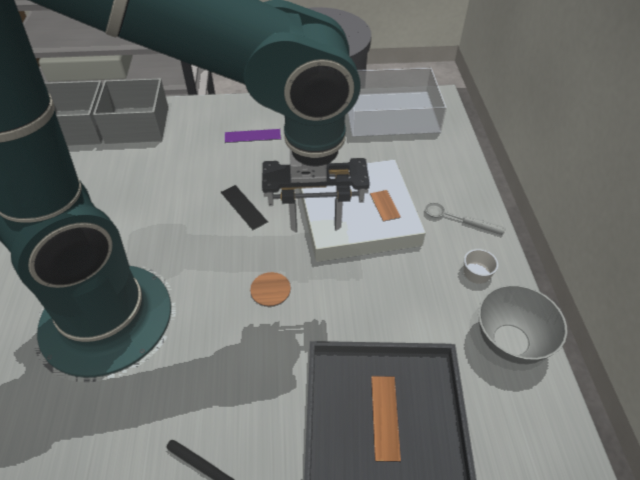

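The side view shows the strip flat in the tray at about px (385,418), measuring 158 × 45 mm on the tray-floor plane. The short strip is unmoved at px (385,206), and the arm is clear of everything.

```bash
python3 -c "
from rig import robot
robot.sign_off()"
```

```text
the job is handed in; nothing more can be done
```

The long strip is lying flat near the middle of the tray, released, and the job is handed in at about 24 s of the 48 s allowed.

- **Slide:** I dragged it 75 mm with closed tips at about 9 N. The top camera then showed an overhang of about 50 mm.
- **Pinch and lay:** I gripped the overhanging end across its width, and the wrist picture showed it level. I lowered it until the tips touched the tray floor and opened the fingers, so it dropped about 2 mm.
- **Last checks:** The side camera measured 158 × 45 mm on the tray-floor plane, centred at (0.561, -0.262). The short strip was where it started, to within 1 mm, and the gripper was clear of everything.
- **Disagreement:** The last top picture measured the strip at only 129 mm because the arm hid one end, so I relied on the side view for its length. While the gripper still partly hid the strip, the side view also wrongly suggested it had turned on the block. The clear top view put its yaw at 0.044 rad.

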